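Build up the star-wheel set on its arbor

TASK

Build up the star-wheel set for the next bottle size on the upright arbor: the large star wheel first, down on the base, then the tall narrow sleeve, then the small star wheel, and last the black knob over the tip, hubs and the knob's closed end facing up. Lower each part down the post rather than dropping it, and leave the low wide collar and the sauce bottle standing where they are.

Things in the scene. Friction and masses are not known exactly. Their poses are not given: they have to be found in the camera images.
- arbor: Fixed steel arbor: a dark round base 100 mm across and 12 mm thick with one upright post in its middle, 14 mm in diameter, its top 140 mm above the table; the last 10 mm taper to 6 mm. Origin: centre of the base's underside, on the table; z up along the post. Does not move in a run, stands elsewhere in each.
- body_wheel: Large star wheel, white plastic, loose, lying flat hub up: a plate 12 mm thick with 6 broad teeth, 130 mm across the tips, and a round hub 44 mm in diameter that rises to 34 mm above the underside (22 mm above the plate); a through bore 24 mm in diameter. About 0.3 kg. Origin: centre of the underside; z up along the bore. Grip it across the hub.
- neck_wheel: Small star wheel, white plastic, loose, lying flat hub up: a plate 12 mm thick with 8 narrow teeth, 96 mm across the tips, and the same hub, 44 mm in diameter, top 34 mm above the underside; through bore 24 mm. About 0.2 kg. Origin: centre of the underside; z up along the bore. Grip it across the hub.
- sleeve: Tall narrow spacer sleeve, bare steel tube standing on end, loose: 44 mm outside diameter, 45 mm high, through bore 24 mm; both ends alike. About 0.3 kg. Origin: centre of the underside; z up along the bore.
- knob: Black plastic clamp knob, loose, standing with its closed end up: fluted round, 52 mm over the flutes (48 mm between), 34 mm high, a blind bore 24 mm in diameter and 24 mm deep from below. It only slips on, no thread. About 0.12 kg. Origin: centre of the underside (the open end); z up.
- collar: Low wide steel collar, loose, lying flat: 64 mm outside diameter, 22 mm high, through bore 24 mm, 0.35 kg. Belongs to another bottle size and stays where it is. Origin: centre of the underside.
- bottle: Filled sauce bottle, dark brown with a dark green cap, loose, standing upright: 54 mm in diameter, 150 mm high, 0.35 kg. Stays where it is. Origin: centre of the underside.
Mind the look-alikes: they are no part of the job. Leave any green look-alike of the sleeve alone.

How it is judged:
On the way, in this order (a step that is already met when the one before it is completed fails the run):
1. the large star wheel rests on the arbor's base, released (horizontal distance between body_wheel and arbor below 0.012 m and z of body_wheel in the frame of arbor between 0.007 and 0.017 m and angle between body_wheel's own z axis and vertical below 0.12 rad and contact force between the fingers and body_wheel below 0.1 N), for 0.2 s.
2. the sleeve rests on the large wheel's hub, released (horizontal distance between sleeve and arbor below 0.012 m and z of sleeve in the frame of arbor between 0.041 and 0.051 m and angle between sleeve's own z axis and vertical below 0.12 rad and contact force between the fingers and sleeve below 0.1 N), for 0.2 s.
3. the small star wheel rests on the sleeve, released (horizontal distance between neck_wheel and arbor below 0.012 m and z of neck_wheel in the frame of arbor between 0.086 and 0.096 m and angle between neck_wheel's own z axis and vertical below 0.12 rad and contact force between the fingers and neck_wheel below 0.1 N), for 0.2 s.
4. the knob rests on the small wheel's hub over the arbor's tip, released (horizontal distance between knob and arbor below 0.012 m and z of knob in the frame of arbor between 0.12 and 0.13 m and angle between knob's own z axis and vertical below 0.12 rad and contact force between the fingers and knob below 0.1 N), for 0.2 s.
At the end, for the whole second after the job is handed in: Stacked from below: large wheel, sleeve, small wheel, knob; each within 12 mm of the post axis, underside within 5 mm of 12, 46, 91, 125 mm above the table, upright to 0.12 rad, released, at rest; collar and bottle within 30 mm of their start, bottle upright to 0.2 rad (horizontal distance between each of body_wheel, sleeve, neck_wheel, knob and arbor below 0.012 m and z of body_wheel in the frame of arbor between 0.007 and 0.017 m and angle between each of body_wheel, sleeve, neck_wheel, knob's own z axis and vertical below 0.12 rad and linear speed of each of body_wheel, sleeve, neck_wheel, knob below 0.02 m/s and angular speed of each of body_wheel, sleeve, neck_wheel, knob below 0.3 rad/s and z of sleeve in the frame of arbor between 0.041 and 0.051 m and z of neck_wheel in the frame of arbor between 0.086 and 0.096 m and z of knob in the frame of arbor between 0.12 and 0.13 m and distance of each of collar, bottle from where it was at the start of the episode below 0.03 m and angle between bottle's own z axis and vertical below 0.2 rad); the robot touches nothing.
It fails at once if the sauce bottle is knocked over or moved more than 30 mm (distance of bottle from where it was at the start of the episode above 0.03 m or angle between bottle's own z axis and vertical above 0.4 rad).
It fails at once if the low wide collar is moved more than 30 mm (distance of collar from where it was at the start of the episode above 0.03 m).
It fails at once if a part is dropped down the post (faster than 0.6 m/s on it) ((horizontal distance between body_wheel and arbor below 0.012 m and z of body_wheel in the frame of arbor below 0.13 m and linear speed of body_wheel above 0.6 m/s) or (horizontal distance between sleeve and arbor below 0.012 m and z of sleeve in the frame of arbor below 0.13 m and linear speed of sleeve above 0.6 m/s) or (horizontal distance between neck_wheel and arbor below 0.012 m and z of neck_wheel in the frame of arbor below 0.13 m and linear speed of neck_wheel above 0.6 m/s) or (horizontal distance between knob and arbor below 0.012 m and z of knob in the frame of arbor below 0.13 m and linear speed of knob above 0.6 m/s)).
It also fails if it takes over 109 s, if anything falls off the work surface, if the arm or the gripper's body presses on something with over 40 N, if the wrist force passes 120 N, or if a joint passes its speed limit or range.

ROBOT

A 7-joint arm with a two-finger parallel gripper is mounted at the origin on the work surface. World frame = base frame: x ahead of the robot, y to its left, z up, the work surface at z = 0. Lengths are in m, angles in rad, forces in N, time in s.
With the tool pointing down it reaches from about 0.35 to 0.9 m from the base axis. Payload 19.9 kg.
Tool frame: the origin (TCP) lies on the centre line of the jaws, within the pads' length; the fingertips stand 17 mm ahead of it and the grasp point (between the pads) lies 2 mm behind it (arm.tcp_to_tips is the distance from the TCP to the fingertips, in m); z points along the fingers, y is the line along which they close (so a half turn about z gives the same grasp; the last joint's range is limited). The gripper opens to 85 mm and grips with 20 to 120 N. Pads are 22 mm wide; open, the fingers measure 114 mm over their backs; the gripper's body (76 mm by 85 mm) begins 54 mm behind the grasp point. The pads swing forward as they close: fully open they stand 13 mm farther back than shut.
Start: joints at [1.115, 0.417, -0.01, 1.614, 0.005, 1.111, -0.053], TCP at [0.251, -0.572, 0.248] pointing down, gripper open.
Joint ranges: [-2.81, 2.81], [-0.39, 2.02], [-1.27, 1.25], [0.06, 2.57], [-1.19, 4.33], [0.19, 2], [-2.82, 2.82]. Speed limits (rad/s): [1.89, 1.89, 2.39, 2.39, 3.01, 3.01, 3.01].

INTERFACE

Orientations are given as a unit quaternion [w, x, y, z].
In Python, from bench import arm, get_image, spotter gives the robot as it stands.
- The arm moves only by the tool drive_tool, never from a script. Its argument "targets" is text: rows parted by semicolons, each of 7 numbers parted by spaces: the closure, from -1 (fully open) to 1 (shut), then the shift along the tool's x, y, z in m, then the turn, a rotation vector about the tool's x, y, z in degrees. A call has 1 to 8 rows; each row is the pose to reach, as a shift and turn from the pose commanded when the call began, along the tool's axes at that moment; what a row does not reach only later rows make up. A row lasts 1/10 s, in which the tool goes at most 50 mm and 8.59 degrees, less where a joint would pass 70% of its speed; a pose out of reach is approached as far as the arm can. A call with a gripper value outside its range is refused whole. The fingers move at their own pace and stop on an object; "newtons" is the grip in N (left out, the last holds). Time passes only in rows, so rows that repeat a pose let the fingers close. It gives the time, the measured TCP pose, the force, the opening and the grip force at its end, in the units of the state.
- arm.observe(): the state, without advancing time (a new reading comes with each control period).
- get_image(name): name is "scene" or "top" or "wrist"; returns a dict with "color" (480x640x3 uint8, blue, green, red), "depth" (480x640 float32, m along the optical axis (not along the pixel's ray), 0 where there is no reading), "fx", "fy", "cx", "cy" (pixels), "world_from_camera" (4x4, takes a point from camera to world coordinates); the wrist camera has in their place "tool_from_camera" (4x4, takes a point from camera to tool coordinates, whose origin is the TCP and whose axes are the flange's). Camera axes: x right, y up, looking along -z (the intrinsics and any distortion apply to the point x, -y, -z); pixel columns grow to the right and rows downward; lengths in m; the calibration is good to about 2 mm. The wrist camera is an equidistant fisheye: a pixel r from the principal point sees the ray r / f radians off the axis. A picture is of the moment at which its call begins: read the wrist's pose just before it.
- arm.job_done(): hands the job in; it is judged then, once.
Trained networks look in a picture, given as the dict that the camera call returned (one of the last four; its "shot" number tells which), for a name from the list of things; names that differ only in an ending like _2 or _b are one class to them, and where a whole thing is asked for, a point or a joint stands for the part that bears it (a point fixed in the world has none). Each returns a list of dicts, best first, with "score" (0 to 1); they miss things now and then, are a little off and sometimes report something else, mostly with a low value. They report only what shows in the picture. A call takes as long as a camera call. They do not tell look-alikes from the thing itself.
- spotter.silhouettes(picture, query): "region" (480x640 bool, what is visible of it).
- spotter.landmark_of(picture, query): "position" ([x, y, z] in m, in world coordinates, good to about 4 mm: a listed point, or the origin of a listed thing).
The state is a dict: "t": time; "joints": joint angles; "qd": joint speeds; "joint_efforts": joint torques, N m; "tcp_pos": TCP position; "orientation": TCP orientation; "wrist_force": force on the tool from outside, world axes, zero at the start; "ft_torque": the same for the moment, N m; "width": opening from 0.0 (shut) to 1.0 (fully open); "finger_force": force on a finger pad.
Only numpy, scipy, OpenCV 4.12 (cv2) and the standard library are available. Lean on these libraries where they do the work, as an engineer would, in place of code of your own. Each camera call takes 0.05 s, during which the arm holds its last target. There are 200 camera calls.

## Working session

There is one attempt and no reset: what is moved stays moved. The work goes in short steps, Python scripts to look and compute and a tool call to move; the robot and the scene stay as the last step left them, time stands still between calls to the robot, and variables do not carry over. Pictures are saved under pics/ and viewed, at most 14 in all, crops included, and the job is handed in when it is done.

Besides the shell and the picture viewer there is one more tool, called after "Call:" by a JSON object that holds its "fn" and its "kwargs". drive_tool: Moves the arm, as the interface text tells. Its arguments: {"type":"object","properties":{"targets":{"type":"string"},"newtons":{"type":"number"}},"required":["targets"]}

```bash
mkdir -p pics
cat > h.py <<'E'
import numpy as np, cv2
from bench import arm, get_image, spotter
from scipy.spatial.transform import Rotation as R
def pts(p):
    d=p["depth"]; v,u=np.mgrid[:480,:640]
    c=np.stack([(u-p["cx"])/p["fx"]*d,-(v-p["cy"])/p["fy"]*d,-d],-1)
    T=np.array(p["world_from_camera"]); w=c@T[:3,:3].T+T[:3,3]; w[d<=0]=np.nan; return w
def pose():
    s=arm.observe(); q=s["orientation"]; return s,np.array(s["tcp_pos"]),R.from_quat([q[1],q[2],q[3],q[0]])
def rel(target):
    s,p,r=pose(); return r.inv().apply(np.array(target)-p)
E
python3 - <<'E'
from h import *
s,p,r=pose(); print(s["t"],p,r.as_matrix().round(3).tolist(),s["wrist_force"])
for n in ["top","scene"]:
    P=get_image(n); cv2.imwrite(f"pics/{n}0.png",P["color"]); np.savez(f"{n}0.npz",**{k:np.array(v) for k,v in P.items()})
    print(n)
    for k in ["arbor","body_wheel","neck_wheel","sleeve","knob","collar","bottle"]:
        for o in spotter.landmark_of(P,k): print(k,np.round(o["position"],3),round(o["score"],2))
E
```

```text
0.0 [ 0.25117681 -0.57194261  0.24764441] [[0.916, 0.402, -0.001], [0.402, -0.916, 0.001], [-0.0, -0.001, -1.0]] [ 0.92914056 -0.15478286  0.22440592]
top
arbor [ 0.624 -0.281  0.   ] 0.68
body_wheel [ 0.606  0.293 -0.003] 0.98
neck_wheel [0.426 0.004 0.004] 0.95
sleeve [ 0.43   0.179 -0.   ] 0.79
knob [ 0.609  0.09  -0.001] 0.75
collar [ 0.607 -0.084 -0.004] 0.96
bottle [ 0.449 -0.168 -0.004] 0.67
scene
arbor [ 0.628 -0.276 -0.002] 0.8
body_wheel [ 0.599  0.289 -0.003] 0.58
neck_wheel [ 0.434  0.004 -0.001] 0.67
sleeve [0.44  0.268 0.001] 0.92
sleeve [ 0.433  0.186 -0.002] 0.69
knob [ 0.609  0.091 -0.002] 0.81
collar [ 0.614 -0.089  0.   ] 0.65
bottle [ 0.451 -0.171  0.001] 0.89
```

```bash
ls
```

```text
h.py
pics
scene0.npz
top0.npz
```

View pics/top0.png

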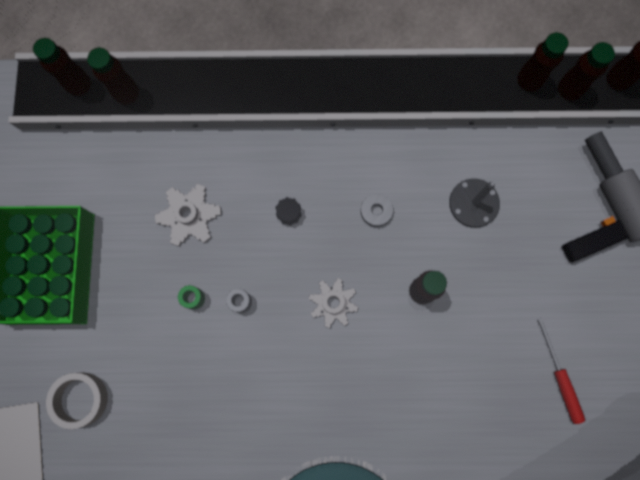

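View pics/scene0.png

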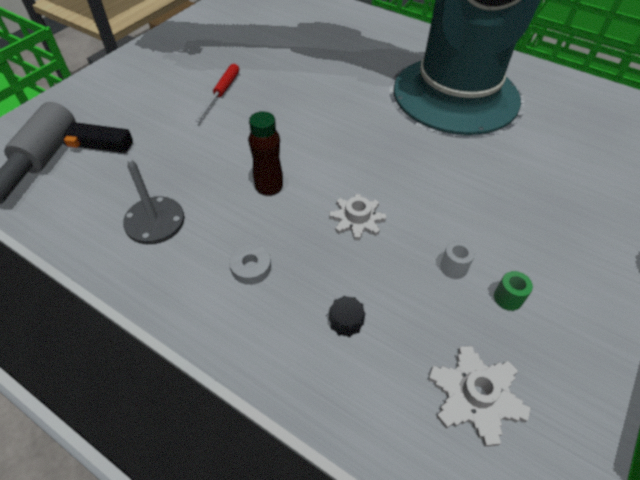

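Top image: large star wheel (187,212), knob (288,211), collar (377,210), arbor (474,203), bottle (428,288) and small wheel (334,303). There are two sleeve candidates: the grey one at (238,301) is bare steel and fits; the green one at (190,297) is the look-alike. I'll confirm with a crop and refine the centres by depth.

```bash
cat > fit.py <<'E'
from h import *
from scipy.optimize import least_squares
def ring(w,c,zlo,zhi,r):
    m=(np.hypot(w[...,0]-c[0],w[...,1]-c[1])<r)&(w[...,2]>zlo)&(w[...,2]<zhi)
    q=w[m]
    if len(q)<3: return None,len(q),0
    cc,rr=cv2.minEnclosingCircle(q[:,:2].astype(np.float32)); return np.array([*cc,np.median(q[:,2]),rr]).round(4),len(q),q[:,:2].mean(0).round(4)
E
python3 - <<'E'
from fit import *
c=dict(body_wheel=(.604,.291,.028,.040,.04),neck_wheel=(.43,.004,.028,.040,.04),sleeve=(.432,.182,.038,.052,.04),knob=(.609,.09,.028,.040,.045),collar=(.61,-.086,.016,.028,.045),arbor_base=(.626,-.279,.007,.017,.07),post=(.626,-.279,.03,.13,.03),posttop=(.626,-.279,.13,.15,.04),bottle=(.45,-.17,.14,.16,.05),tablesleeve=(.52,.18,-.02,.02,.03))
for n in ["top","scene"]:
    P=np.load(n+"0.npz"); w=pts(P); print(n)
    for k,a in c.items(): print(k,*ring(w,a[:2],a[2],a[3],a[4]))
I=cv2.imread("pics/top0.png")[270:330,160:280]; J=cv2.imread("pics/scene0.png")[230:320,420:550]
J=cv2.resize(J,(520,360));I=cv2.resize(I,(520,240));cv2.imwrite("pics/crop0.png",np.vstack([I,J]))
E
```

```text
top
body_wheel [0.6037 0.2899 0.0339 0.0228] 288 [0.6028 0.2901]
neck_wheel [0.4269 0.0027 0.0345 0.0221] 303 [0.4267 0.0028]
sleeve [0.4304 0.1822 0.0455 0.0222] 308 [0.4303 0.182 ]
knob [0.6072 0.0894 0.0342 0.0261] 494 [0.6061 0.0897]
collar [ 0.6089 -0.0841  0.0221  0.0323] 692 [ 0.6079 -0.0843]
arbor_base [ 0.622  -0.287   0.0123  0.0577] 1715 [ 0.6214 -0.2773]
post [ 0.6229 -0.2779  0.0837  0.0066] 142 [ 0.6205 -0.2762]
posttop [ 0.6234 -0.2789  0.1352  0.0073] 47 [ 0.623  -0.2781]
bottle [ 0.4492 -0.1694  0.1506  0.0211] 485 [ 0.4487 -0.1689]
tablesleeve [5.2e-01 1.8e-01 5.0e-04 3.0e-02] 712 [0.5199 0.1799]
scene
body_wheel [0.6059 0.2884 0.0329 0.0221] 690 [0.6068 0.2886]
neck_wheel [4.29e-01 3.00e-04 3.29e-02 2.31e-02] 349 [0.4306 0.0014]
sleeve [0.4322 0.1805 0.0438 0.0228] 457 [0.4343 0.1806]
knob [0.6087 0.0878 0.0332 0.0263] 875 [0.6103 0.0885]
collar [ 0.6113 -0.0864  0.0213  0.0329] 1004 [ 0.6122 -0.0849]
arbor_base [ 0.6261 -0.2809  0.0116  0.0509] 1994 [ 0.6296 -0.2769]
post [ 0.6267 -0.2804  0.084   0.0078] 452 [ 0.6282 -0.2775]
posttop [ 0.6283 -0.2789  0.1355  0.0063] 65 [ 0.6273 -0.2793]
bottle [ 0.4517 -0.1714  0.1492  0.0214] 456 [ 0.4544 -0.1687]
tablesleeve [ 0.52    0.18   -0.0007  0.0301] 1102 [0.5205 0.1803]
```

View pics/crop0.png

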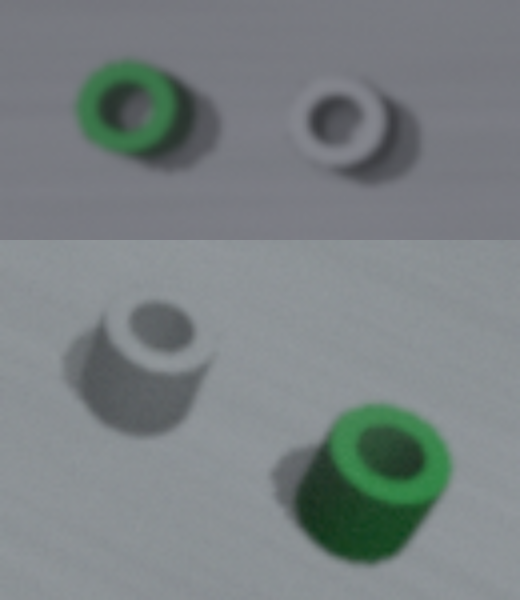

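The crop confirms it: the bare-steel tube is the left one in the scene crop and the right one in the top crop. The other is the green look-alike.

A vertical gripper holding the hub would hit the post (top at 140 mm) with its palm before the wheel reached the base. So I plan to grip the large wheel with the tool leaned about 50° about its closing axis. I'll test whether the arm can reach that lean above the arbor first.

Call:
{"fn": "drive_tool", "kwargs": {"targets": "-1 0.46 -0.12 -0.06 0 0 -66; -1 0.46 -0.12 -0.06 0 0 -66; -1 0.46 -0.12 -0.06 0 0 -66; -1 0.46 -0.12 -0.06 0 0 -66; -1 0.46 -0.12 -0.06 0 0 -66; -1 0.46 -0.12 -0.06 0 0 -66; -1 0.46 -0.12 -0.06 0 0 -66; -1 0.46 -0.12 -0.06 0 0 -66"}}

```text
t: 1.6
tcp_pos: [0.5639, -0.3248, 0.2988]
orientation: [0.0, 0.707, 0.707, 0.0]
wrist_force: [0.8, -1.1, -0.9]
width: 1.005
finger_force: 0.0
```

Run:
```python
from h import *
s,p,r=pose(); print(s["t"],p,r.as_matrix().round(3).tolist(),np.round(s["joints"],2),arm.tcp_to_tips); print(rel([.625,-.2785,.30]).round(3))
```

```text
1.6 [ 0.56390996 -0.32478057  0.29883175] [[-0.001, 1.0, 0.0], [1.0, 0.001, -0.0], [-0.0, 0.0, -1.0]] [ 0.73  0.45 -0.36  1.48  0.16  1.25  0.35] 0.017
[ 0.046  0.061 -0.001]
```

Call:
{"fn": "drive_tool", "kwargs": {"targets": "-1 0.046 0.061 0.05 0 -50 0; -1 0.046 0.061 0.05 0 -50 0; -1 0.046 0.061 0.05 0 -50 0; -1 0.046 0.061 0.05 0 -50 0; -1 0.046 0.061 0.05 0 -50 0; -1 0.046 0.061 0.05 0 -50 0; -1 0.046 0.061 0.05 0 -50 0; -1 0.046 0.061 0.05 0 -50 0"}}

```text
t: 2.4
tcp_pos: [0.624, -0.2801, 0.248]
orientation: [0.297, 0.643, 0.64, -0.299]
wrist_force: [0.5, -1.2, 1.2]
width: 1.001
finger_force: 0.0
```

```bash
cat > st.py <<'E'
from h import *
import sys
s,p,r=pose(); print(s["t"],p.round(4),r.as_matrix().round(3).tolist(),np.round(s["joints"],2),np.round(s["wrist_force"],1),s["width"],s["finger_force"])
for a in sys.argv[1:]: print(a,rel(eval(a)).round(4))
E
python3 st.py
```

```text
2.4 [ 0.624  -0.2801  0.248 ] [[0.002, 1.0, -0.004], [0.645, -0.005, -0.764], [-0.764, -0.001, -0.645]] [ 0.11  0.53 -0.08  1.69  1.03  1.17 -0.53] [ 0.5 -1.2  1.2] 1.000843567062123 0.0
```

```bash
python3 - <<'E'
from h import *
w=pts(np.load("top0.npz"))
for (u0,u1,v0,v1) in [(0,92,205,325),(60,92,205,240),(560,640,130,262)]:
    q=w[v0:v1,u0:u1].reshape(-1,3); q=q[q[:,2]>.02]; print(np.nanmin(q,0).round(3),np.nanmax(q,0).round(3))
E
python3 st.py "[.605,.289,.22]"
```

```text
[0.389 0.478 0.02 ] [0.61  0.64  0.077]
[0.544 0.478 0.02 ] [0.609 0.538 0.077]
[ 0.502 -0.587  0.02 ] [ 0.754 -0.442  0.075]
2.4 [ 0.624  -0.2801  0.248 ] [[0.002, 1.0, -0.004], [0.645, -0.005, -0.764], [-0.764, -0.001, -0.645]] [ 0.11  0.53 -0.08  1.69  1.03  1.17 -0.53] [ 0.5 -1.2  1.2] 1.000843567062123 0.0
[.605,.289,.22] [ 0.3886 -0.0216 -0.4166]
```

Call:
{"fn": "drive_tool", "kwargs": {"targets": "-1 0.388 -0.021 -0.416 0 0 0; -1 0.388 -0.021 -0.416 0 0 0; -1 0.388 -0.021 -0.416 0 0 0; -1 0.388 -0.021 -0.416 0 0 0; -1 0.388 -0.021 -0.416 0 0 0; -1 0.388 -0.021 -0.416 0 0 0; -1 0.388 -0.021 -0.416 0 0 0; -1 0.388 -0.021 -0.416 0 0 0"}}

```text
t: 3.2
tcp_pos: [0.6116, 0.1191, 0.2284]
orientation: [0.296, 0.644, 0.639, -0.299]
wrist_force: [0.3, -0.1, 1.0]
width: 1.005
finger_force: 0.0
```

```bash
python3 st.py "[.605,.289,.15]"
```

```text
3.2 [0.6116 0.1191 0.2284] [[0.005, 1.0, -0.007], [0.647, -0.009, -0.763], [-0.763, -0.001, -0.647]] [-0.38  0.69 -0.26  1.49  0.82  1.63 -0.87] [ 0.3 -0.1  1. ] 1.0048926849574782 0.0
[.605,.289,.15] [ 0.1696 -0.0081 -0.0788]
```

Call:
{"fn": "drive_tool", "kwargs": {"targets": "-1 0.17 -0.008 -0.079 0 0 0; -1 0.17 -0.008 -0.079 0 0 0; -1 0.17 -0.008 -0.079 0 0 0; -1 0.17 -0.008 -0.079 0 0 0; -1 0.17 -0.008 -0.079 0 0 0; -1 0.17 -0.008 -0.079 0 0 0; -1 0.17 -0.008 -0.079 0 0 0"}}

```text
t: 3.9
tcp_pos: [0.6053, 0.2867, 0.1491]
orientation: [0.297, 0.644, 0.638, -0.299]
wrist_force: [-0.6, -0.2, 0.1]
width: 0.995
finger_force: 0.0
```

```bash
python3 st.py "[.605,.289,.08]" "[.605,.289,.04]"
```

```text
3.9 [0.6053 0.2867 0.1491] [[0.006, 1.0, -0.006], [0.644, -0.009, -0.765], [-0.765, 0.0, -0.644]] [-0.58  0.94 -0.29  1.22  0.77  1.75 -1.01] [-0.6 -0.2  0.1] 0.9951247030203979 0.0
[.605,.289,.08] [ 0.0544 -0.0004  0.0428]
[.605,.289,.04] [ 0.0849 -0.0004  0.0686]
```

Call:
{"fn": "drive_tool", "kwargs": {"targets": "-1 0.036 0 0.03 0 0 0; -1 0.073 0 0.06 0 0 0; -1 0.086 0 0.0716 0 0 0; -1 0.086 0 0.0716 0 0 0; -1 0.086 0 0.0716 0 0 0"}}

```text
t: 4.4
tcp_pos: [0.605, 0.289, 0.0383]
orientation: [0.298, 0.643, 0.639, -0.299]
wrist_force: [-0.3, -0.7, 1.0]
width: 1.003
finger_force: 0.0
```

```bash
python3 - <<'E'
from h import *
P=get_image("scene"); cv2.imwrite("pics/s1.png",cv2.resize(P["color"][200:480,280:640],(720,560)))
E
python3 st.py "[.605,.2875,.037]"
```

```text
4.45 [0.6051 0.2894 0.0388] [[0.006, 1.0, -0.003], [0.644, -0.006, -0.765], [-0.765, 0.002, -0.644]] [-0.59  1.08 -0.28  1.22  0.79  1.64 -1.09] [-0.   0.5  0.6] 1.00323984123058 0.0
[.605,.2875,.037] [ 0.0001 -0.0001  0.0026]
```

View pics/s1.png

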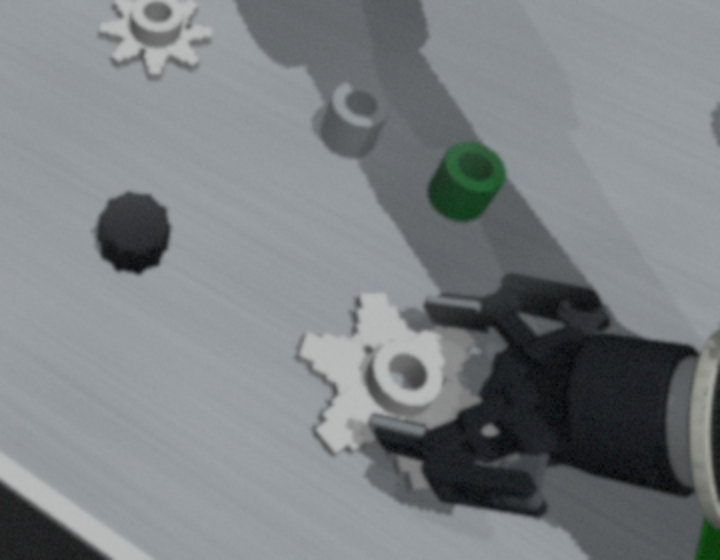

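The crop shows the hub at (405,375) between the open pads, at (455,310) and (400,430), with clearance all round. Closing now.

Call:
{"fn": "drive_tool", "kwargs": {"targets": "0 0 0 0.002 0 0 0; 0 0 0 0.002 0 0 0; 1 0 0 0.002 0 0 0; 1 0 0 0.002 0 0 0; 1 0 0 0.002 0 0 0; 1 0 0 0.002 0 0 0; 1 0 0 0.002 0 0 0; 1 0 0 0.002 0 0 0", "newtons": 80}}

```text
t: 5.25
tcp_pos: [0.6043, 0.2881, 0.0361]
orientation: [0.298, 0.643, 0.639, -0.299]
wrist_force: [-1.0, 2.7, 9.8]
width: 0.482
finger_force: 79.6
```

```bash
python3 - <<'E'
from h import *
P=get_image("scene"); cv2.imwrite("pics/s2.png",cv2.resize(P["color"][200:480,280:640],(720,560)))
E
python3 st.py
```

```text
5.3 [0.6043 0.288  0.0361] [[0.004, 1.0, -0.003], [0.643, -0.005, -0.766], [-0.766, 0.001, -0.643]] [-0.59  1.08 -0.28  1.22  0.79  1.64 -1.09] [-0.5  1.3  8.1] 0.479524228952772 79.61297063156962
```

View pics/s2.png

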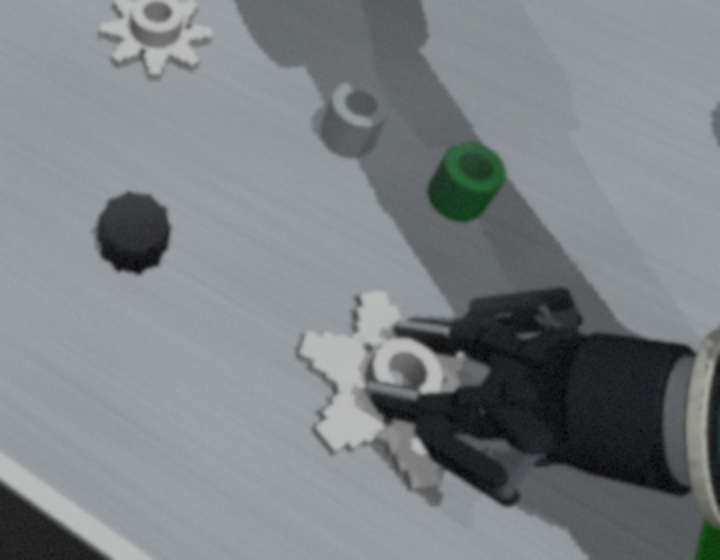

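Gripped on the hub at (405,370), with the wheel still flat. Lifting.

Call:
{"fn": "drive_tool", "kwargs": {"targets": "1 -0.025 0 -0.021 0 0 0; 1 -0.06 0 -0.051 0 0 0; 1 -0.1 0 -0.085 0 0 0; 1 -0.13 0 -0.109 0 0 0; 1 -0.13 0 -0.109 0 0 0; 1 -0.13 0 -0.109 0 0 0; 1 -0.13 0 -0.109 0 0 0"}}

```text
t: 6.0
tcp_pos: [0.6035, 0.2873, 0.203]
orientation: [0.298, 0.642, 0.639, -0.3]
wrist_force: [-0.5, 0.5, -4.4]
width: 0.477
finger_force: 81.4
```

```bash
python3 st.py "[.6255,-.2795,.215]"
```

```text
6.0 [0.6035 0.2873 0.203 ] [[0.002, 1.0, -0.005], [0.642, -0.005, -0.767], [-0.767, -0.002, -0.642]] [-0.58  0.88 -0.29  1.21  0.77  1.81 -0.96] [-0.5  0.5 -4.4] 0.4773888333641168 81.39046574011445
[.6255,-.2795,.215] [-0.373   0.0247  0.4267]
```

Call:
{"fn": "drive_tool", "kwargs": {"targets": "1 -0.02 0 0.005 0 0 0; 1 -0.06 0.005 0.045 0 0 0; 1 -0.093 0.007 0.083 0 0 0; 1 -0.125 0.009 0.121 0 0 0; 1 -0.157 0.011 0.159 0 0 0; 1 -0.19 0.013 0.197 0 0 0; 1 -0.222 0.015 0.235 0 0 0; 1 -0.25 0.017 0.28 0 0 0"}}

```text
t: 6.8
tcp_pos: [0.6183, -0.0803, 0.2163]
orientation: [0.298, 0.642, 0.639, -0.3]
wrist_force: [0.7, 0.0, -3.8]
width: 0.482
finger_force: 81.4
```

```bash
python3 st.py "[.6255,-.2795,.215]"
```

```text
6.8 [ 0.6183 -0.0803  0.2163] [[0.002, 1.0, -0.005], [0.643, -0.005, -0.766], [-0.766, -0.001, -0.643]] [-0.14  0.59 -0.19  1.69  0.94  1.38 -0.76] [ 0.7  0.  -3.8] 0.482034965327495 81.42774056643248
[.6255,-.2795,.215] [-0.127   0.0082  0.1534]
```

Call:
{"fn": "drive_tool", "kwargs": {"targets": "1 -0.03 0.002 0.036 0 0 0; 1 -0.06 0.004 0.072 0 0 0; 1 -0.09 0.006 0.108 0 0 0; 1 -0.115 0.008 0.139 0 0 0; 1 -0.127 0.0082 0.1534 0 0 0; 1 -0.127 0.0082 0.1534 0 0 0; 1 -0.127 0.0082 0.1534 0 0 0; 1 -0.127 0.0082 0.1534 0 0 0"}}

```text
t: 7.6
tcp_pos: [0.6262, -0.2757, 0.2149]
orientation: [0.298, 0.642, 0.64, -0.299]
wrist_force: [0.1, 0.8, -3.5]
width: 0.478
finger_force: 81.4
```

```bash
python3 - <<'E'
from fit import *
for n in ["scene","top"]:
    P=get_image(n); w=pts(P)
    print(n,[ (o["position"],o["score"]) for o in spotter.landmark_of(P,"body_wheel")])
    c=P["color"][60:300,40:360] if n=="scene" else P["color"][110:290,370:610]
    cv2.imwrite(f"pics/{n}3.png",cv2.resize(c,(640,480)))
    m=(np.hypot(w[...,0]-.625,w[...,1]+.28)<.08)&(w[...,2]>.17); print(w[m][:,2].min() if m.any() else 0)
E
python3 st.py "[.6255,-.2795,.215]"
```

```text
scene [([0.6233, -0.273, 0.1769], 0.76)]
0.17820603844918165
top [([0.6273, -0.2731, 0.1809], 0.84)]
0.1792831256771521
7.8 [ 0.6262 -0.2765  0.2156] [[0.002, 1.0, -0.003], [0.643, -0.004, -0.766], [-0.766, -0.0, -0.643]] [ 0.1   0.58 -0.09  1.71  1.06  1.15 -0.59] [ 0.9  0.6 -3. ] 0.4766813806116315 81.44613487645984
[.6255,-.2795,.215] [-0.0014 -0.0007  0.0027]
```

View pics/scene3.png

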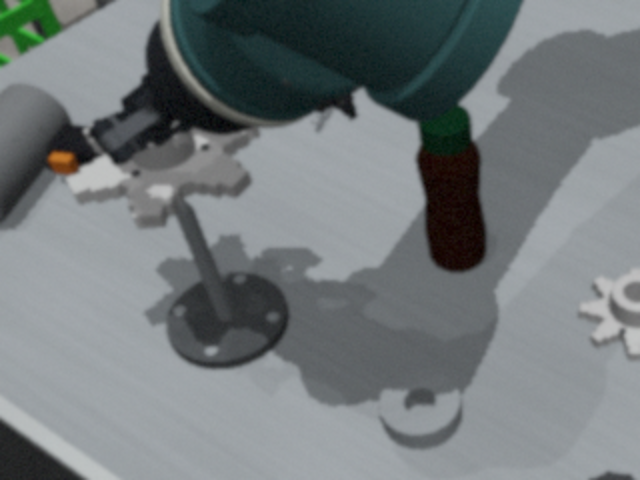

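Wheel level and over the post (post top about (182,200) in the crop, wheel centred about (160,165)). The bottle at (455,190) is clear. Correcting a few millimetres, then lowering partway.

Call:
{"fn": "drive_tool", "kwargs": {"targets": "1 -0.002 -0.0007 0.0035 0 0 0; 1 -0.002 -0.0007 0.0035 0 0 0; 1 0.009 -0.0007 0.013 0 0 0; 1 0.021 -0.0007 0.023 0 0 0; 1 0.033 -0.0007 0.033 0 0 0; 1 0.045 -0.0007 0.043 0 0 0; 1 0.052 -0.0007 0.049 0 0 0; 1 0.052 -0.0007 0.049 0 0 0"}}

```text
t: 8.6
tcp_pos: [0.6246, -0.2814, 0.1425]
orientation: [0.297, 0.642, 0.64, -0.3]
wrist_force: [-1.0, -0.4, -2.8]
width: 0.477
finger_force: 81.4
```

```bash
python3 - <<'E'
from fit import *
P=get_image("scene"); w=pts(P)
print([ (o["position"],o["score"]) for o in spotter.landmark_of(P,"body_wheel")])
m=(np.hypot(w[...,0]-.4505,w[...,1]+.17)<.05)&(w[...,2]>.155); print("over bottle",m.sum(), w[m][:,2].min() if m.any() else 0)
cv2.imwrite(f"pics/s4.png",cv2.resize(P["color"][60:300,40:360],(640,480)))
E
python3 st.py "[.6255,-.2805,.15]"
```

```text
[([0.6173, -0.28, 0.1029], 0.76), ([0.6127, -0.0863, -0.0035], 0.46)]
over bottle 0 0
8.7 [ 0.6254 -0.2815  0.1445] [[0.003, 1.0, -0.004], [0.643, -0.005, -0.766], [-0.766, -0.0, -0.643]] [ 0.1   0.68 -0.07  1.73  1.12  1.08 -0.71] [-0.1 -1.3 -2.8] 0.4818521999429578 81.43149297684431
[.6255,-.2805,.15] [-0.0035  0.0001 -0.0043]
```

View pics/s4.png

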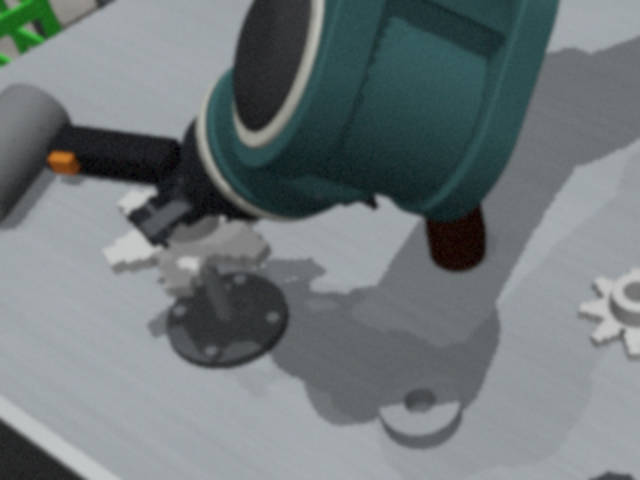

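Run:
```python
from h import *
P=get_image("scene"); w=pts(P); T=get_image("top"); wt=pts(T)
for x,y in [(290,215),(360,205),(430,212),(470,200),(500,170),(440,120),(280,80),(540,60),(400,180)]:
    print((x,y),w[60+y//2,40+x//2].round(3))
for W,n in ((w,"s"),(wt,"t")):
    q=W.reshape(-1,3); q=q[(q[:,2]>.16)&(q[:,0]>.1)&(q[:,0]<.75)&(abs(q[:,1]+.1)<.3)]
    for x0 in np.arange(.35,.7,.05):
        a=q[abs(q[:,0]-x0)<.025]
        if len(a): print(n,round(x0,2),"y",a[:,1].min().round(3),a[:,1].max().round(3),"z",a[:,2].min().round(3),a[:,2].max().round(3),"at zmin y",a[a[:,2].argmin(),1].round(3))
```

```text
(290, 215) [ 0.658 -0.113  0.239]
(360, 205) [ 0.451 -0.286  0.   ]
(430, 212) [ 0.643 -0.018  0.28 ]
(470, 200) [0.634 0.002 0.292]
(500, 170) [ 0.336 -0.206 -0.001]
(440, 120) [ 0.638 -0.009  0.338]
(280, 80) [ 0.684 -0.058  0.368]
(540, 60) [0.585 0.011 0.348]
(400, 180) [ 0.656 -0.023  0.308]
s 0.55 y -0.019 0.01 z 0.358 0.423 at zmin y 0.009
s 0.6 y -0.132 0.015 z 0.235 0.433 at zmin y -0.082
s 0.65 y -0.269 0.012 z 0.161 0.434 at zmin y -0.246
t 0.35 y -0.111 0.03 z 0.656 0.752 at zmin y 0.018
t 0.4 y -0.106 0.017 z 0.569 0.711 at zmin y -0.004
t 0.45 y -0.112 -0.004 z 0.503 0.633 at zmin y -0.007
t 0.5 y -0.108 -0.006 z 0.455 0.577 at zmin y -0.007
t 0.55 y -0.264 0.011 z 0.175 0.523 at zmin y -0.264
t 0.6 y -0.28 0.015 z 0.16 0.467 at zmin y -0.273
t 0.65 y -0.283 0.008 z 0.16 0.434 at zmin y -0.277
```

The arm stays at x > 0.55 where it is low, and the bottle is at x < 0.48, so it's clear. Lowering on.

Call:
{"fn": "drive_tool", "kwargs": {"targets": "1 0.01 0 0.0075 0 0 0; 1 0.021 0 0.0165 0 0 0; 1 0.033 0 0.0265 0 0 0; 1 0.045 0 0.0365 0 0 0; 1 0.055 0 0.045 0 0 0; 1 0.063 0 0.052 0 0 0; 1 0.068 0 0.056 0 0 0; 1 0.068 0 0.056 0 0 0"}}

```text
t: 9.6
tcp_pos: [0.6249, -0.2806, 0.0554]
orientation: [0.298, 0.642, 0.639, -0.3]
wrist_force: [0.4, -0.1, -2.3]
width: 0.475
finger_force: 81.4
```

```bash
python3 st.py "[.6255,-.2805,.048]"
```

```text
9.6 [ 0.6249 -0.2806  0.0554] [[0.002, 1.0, -0.005], [0.643, -0.005, -0.766], [-0.766, -0.001, -0.643]] [ 0.08  0.82 -0.04  1.73  1.18  1.01 -0.85] [ 0.4 -0.1 -2.3] 0.4754594207257205 81.43797257915139
[.6255,-.2805,.048] [0.0057 0.0006 0.0047]
```

Call:
{"fn": "drive_tool", "kwargs": {"targets": "1 0.003 0 0.0025 0 0 0; 1 0.0045 0 0.0037 0 0 0; 1 0.0055 0 0.0046 0 0 0; 1 0.0055 0 0.0046 0 0 0"}}

```text
t: 10.0
tcp_pos: [0.6253, -0.2807, 0.0493]
orientation: [0.298, 0.643, 0.639, -0.3]
wrist_force: [-0.8, 0.1, -2.7]
width: 0.479
finger_force: 81.5
```

Call:
{"fn": "drive_tool", "kwargs": {"targets": "1 0.001 0 0.0008 0 0 0; 1 0.002 0 0.0016 0 0 0; 1 0.002 0 0.0016 0 0 0"}}

```text
t: 10.3
tcp_pos: [0.6254, -0.2808, 0.0481]
orientation: [0.299, 0.643, 0.639, -0.3]
wrist_force: [-6.6, 6.2, 12.6]
width: 0.476
finger_force: 83.0
```

Call:
{"fn": "drive_tool", "kwargs": {"targets": "0 0 0 0 0 0 0; -1 0 0 0 0 0 0; -1 0 0 0 0 0 0; -1 0 0 0 0 0 0; -1 0 0 -0.03 0 0 0; -1 0 0 -0.08 0 0 0; -1 0 0 -0.13 0 0 0; -1 0 0 -0.17 0 0 0"}}

```text
t: 11.1
tcp_pos: [0.6261, -0.148, 0.1576]
orientation: [0.298, 0.642, 0.64, -0.299]
wrist_force: [0.4, -0.3, -0.0]
width: 0.997
finger_force: 0.0
```

```bash
python3 - <<'E'
from fit import *
for n in ["scene","top"]:
    P=get_image(n); w=pts(P)
    print(n,[ (o["position"],o["score"]) for o in spotter.landmark_of(P,"body_wheel")], ring(w,(.626,-.279),.038,.054,.04))
    cv2.imwrite(f"pics/{n}5.png",P["color"])
E
python3 st.py "[.43,.1815,.2]"
```

```text
scene [([0.6208, -0.2793, 0.0109], 0.67)] (array([ 0.6258, -0.2784,  0.0451,  0.0228]), 410, array([ 0.6286, -0.275 ]))
top [([0.626, -0.2773, 0.0101], 0.78)] (array([ 0.6231, -0.2769,  0.0461,  0.0223]), 283, array([ 0.6214, -0.2748]))
11.3 [ 0.6262 -0.1501  0.1563] [[0.003, 1.0, -0.003], [0.643, -0.004, -0.766], [-0.766, 0.001, -0.643]] [-0.06  0.67 -0.14  1.72  1.02  1.24 -0.79] [ 0.4 -0.1 -1. ] 0.9991092408271954 0.0
[.43,.1815,.2] [ 0.179  -0.1975 -0.2815]
```

View pics/scene5.png

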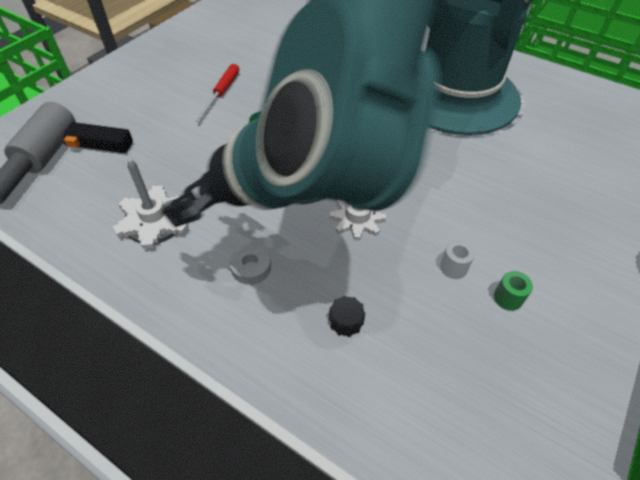

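The large wheel sits on the base: hub at (150,205) in the scene image, top at 46 mm, centred within about 2 mm. Next is the sleeve, vertical tool, gripped near its top so the palm clears the post tip.

Call:
{"fn": "drive_tool", "kwargs": {"targets": "-1 0.18 -0.197 -0.282 0 50 0; -1 0.18 -0.197 -0.282 0 50 0; -1 0.18 -0.197 -0.282 0 50 0; -1 0.18 -0.197 -0.282 0 50 0; -1 0.18 -0.197 -0.282 0 50 0; -1 0.18 -0.197 -0.282 0 50 0; -1 0.18 -0.197 -0.282 0 50 0; -1 0.18 -0.197 -0.282 0 50 0"}}

```text
t: 12.1
tcp_pos: [0.4296, 0.1819, 0.199]
orientation: [-0.0, 0.71, 0.704, -0.0]
wrist_force: [1.2, 0.3, -0.1]
width: 1.0
finger_force: 0.0
```

```bash
python3 st.py "[.431,.1815,.09]"
```

```text
12.1 [0.4296 0.1819 0.199 ] [[0.009, 1.0, -0.001], [1.0, -0.009, -0.0], [-0.0, -0.001, -1.0]] [ 0.07  0.24 -0.6   2.03  0.17  0.92 -0.63] [ 1.2  0.3 -0.1] 0.9996797192816768 0.0
[.431,.1815,.09] [-0.0003  0.0014  0.109 ]
```

Call:
{"fn": "drive_tool", "kwargs": {"targets": "-1 0 0.001 0.04 0 0 0; -1 0 0.001 0.08 0 0 0; -1 0 0.001 0.12 0 0 0; -1 0 0.001 0.15 0 0 0; -1 0 0.001 0.154 0 0 0; -1 0 0.001 0.154 0 0 0"}}

```text
t: 12.7
tcp_pos: [0.4313, 0.1816, 0.0449]
orientation: [-0.0, 0.709, 0.705, -0.001]
wrist_force: [-0.3, 0.5, 0.2]
width: 0.998
finger_force: 0.0
```

Call:
{"fn": "drive_tool", "kwargs": {"targets": "0 0 0 0 0 0 0; 0 0 0 0 0 0 0; 1 0 0 0 0 0 0; 1 0 0 0 0 0 0; 1 0 0 0 0 0 0; 1 0 0 0 0 0 0; 1 0 0 -0.02 0 0 0; 1 0 0 -0.04 0 0 0", "newtons": 80}}

```text
t: 13.5
tcp_pos: [0.4313, 0.1822, 0.0861]
orientation: [-0.0, 0.709, 0.705, -0.0]
wrist_force: [-0.2, 0.9, -2.7]
width: 0.472
finger_force: 82.7
```

```bash
python3 - <<'E'
from fit import *
P=get_image("scene"); w=pts(P)
cv2.imwrite("pics/s6.png",cv2.resize(P["color"][150:330,350:590],(640,480)))
E
python3 st.py "[.6255,-.279,.25]"
```

```text
13.55 [0.4325 0.1829 0.0889] [[0.005, 1.0, 0.003], [1.0, -0.005, 0.001], [0.001, 0.003, -1.0]] [-0.02  0.43 -0.53  2.1   0.34  0.69 -0.77] [4.  2.3 2.2] 0.4778562731264347 82.85665310919285
[.6255,-.279,.25] [-0.4608  0.1956 -0.1609]
```

View pics/s6.png

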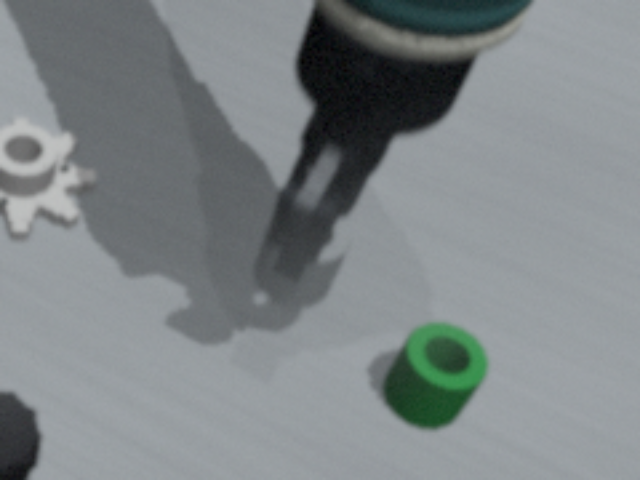

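The green look-alike at (435,375) is untouched and still standing. The grey sleeve is in the jaws at (300,265); the width (0.478) matches a 44 mm part. Raising and carrying it.

Call:
{"fn": "drive_tool", "kwargs": {"targets": "1 0 0 -0.04 0 0 0; 1 0 0 -0.08 0 0 0; 1 -0.03 0.013 -0.12 0 0 0; 1 -0.07 0.03 -0.15 0 0 0; 1 -0.11 0.047 -0.15 0 0 0; 1 -0.15 0.064 -0.15 0 0 0; 1 -0.19 0.08 -0.15 0 0 0; 1 -0.23 0.098 -0.15 0 0 0"}}

```text
t: 14.35
tcp_pos: [0.5285, -0.0502, 0.2356]
orientation: [0.0, 0.709, 0.705, -0.0]
wrist_force: [1.2, 1.2, -2.2]
width: 0.474
finger_force: 83.0
```

```bash
python3 st.py "[.6255,-.279,.235]"
```

```text
14.35 [ 0.5285 -0.0502  0.2356] [[0.005, 1.0, 0.0], [1.0, -0.005, -0.001], [-0.001, 0.0, -1.0]] [ 0.43  0.3  -0.47  1.85  0.15  1.03 -0.11] [ 1.2  1.2 -2.2] 0.4735960250431737 83.0031644180417
[.6255,-.279,.235] [-0.2283  0.0982  0.0007]
```

Call:
{"fn": "drive_tool", "kwargs": {"targets": "1 -0.04 0.017 0 0 0 0; 1 -0.08 0.034 0 0 0 0; 1 -0.12 0.052 0 0 0 0; 1 -0.16 0.069 0 0 0 0; 1 -0.2 0.086 0 0 0 0; 1 -0.228 0.0978 0 0 0 0; 1 -0.228 0.0978 0 0 0 0; 1 -0.228 0.0978 0 0 0 0"}}

```text
t: 15.15
tcp_pos: [0.6248, -0.277, 0.2347]
orientation: [-0.0, 0.709, 0.705, -0.0]
wrist_force: [0.4, 1.5, -3.0]
width: 0.472
finger_force: 83.0
```

```bash
python3 - <<'E'
from fit import *
for n in ["scene","top"]:
    P=get_image(n); w=pts(P)
    print(n,[ (o["position"],o["score"]) for o in spotter.landmark_of(P,"sleeve")])
    if n=="scene": cv2.imwrite("pics/s7.png",cv2.resize(P["color"][60:300,40:360],(640,480)))
E
python3 st.py "[.625,-.2785,.2]"
```

```text
scene [([0.628, -0.2774, 0.1853], 0.8), ([0.4407, 0.2701, 0.0008], 0.71)]
top [([0.6221, -0.2759, 0.1858], 0.79), ([0.4347, 0.271, -0.0039], 0.61)]
15.35 [ 0.625  -0.2756  0.2356] [[0.004, 1.0, 0.0], [1.0, -0.004, 0.0], [0.0, 0.0, -1.0]] [ 0.62  0.56 -0.36  1.46  0.21  1.17  0.22] [ 0.6  0.3 -2.9] 0.47542425587141207 83.00698902457952
[.625,-.2785,.2] [-0.0029 -0.      0.0356]
```

View pics/s7.png

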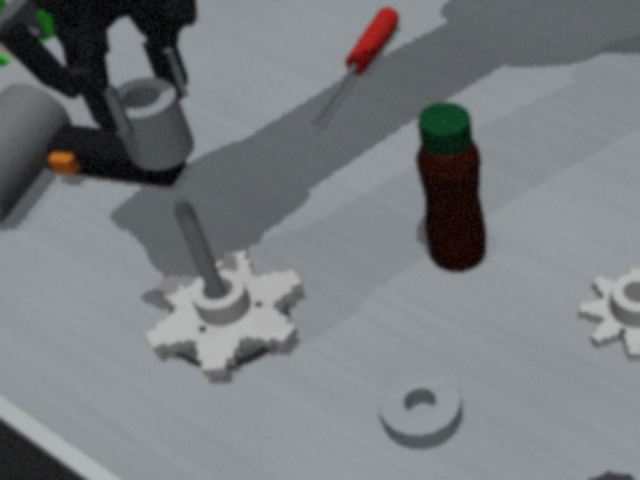

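The sleeve is held upright at (150,125), above the post tip at (183,208). The large wheel is seated. Lowering.

Call:
{"fn": "drive_tool", "kwargs": {"targets": "1 -0.003 0 0.005 0 0 0; 1 -0.003 0 0.025 0 0 0; 1 -0.003 0 0.045 0 0 0; 1 -0.003 0 0.065 0 0 0; 1 -0.003 0 0.085 0 0 0; 1 -0.003 0 0.105 0 0 0; 1 -0.003 0 0.125 0 0 0; 1 -0.003 0 0.134 0 0 0"}}

```text
t: 16.15
tcp_pos: [0.6241, -0.2793, 0.0993]
orientation: [-0.001, 0.709, 0.705, -0.0]
wrist_force: [-0.5, -0.3, -3.9]
width: 0.478
finger_force: 82.9
```

Call:
{"fn": "drive_tool", "kwargs": {"targets": "1 0 0 0.004 0 0 0; 1 0 0 0.007 0 0 0; 1 0 0 0.008 0 0 0; 1 0 0 0.008 0 0 0"}}

```text
t: 16.55
tcp_pos: [0.6253, -0.2798, 0.0939]
orientation: [0.0, 0.709, 0.705, 0.0]
wrist_force: [0.3, 0.2, -1.9]
width: 0.477
finger_force: 82.9
```

Call:
{"fn": "drive_tool", "kwargs": {"targets": "1 0 0 0.001 0 0 0; 1 0 0 0.002 0 0 0; 1 0 0 0.002 0 0 0"}}

```text
t: 16.85
tcp_pos: [0.6255, -0.2799, 0.0931]
orientation: [0.001, 0.709, 0.705, 0.0]
wrist_force: [-6.6, 2.4, 16.0]
width: 0.471
finger_force: 85.0
```

Call:
{"fn": "drive_tool", "kwargs": {"targets": "0 0 0 0 0 0 0; -1 0 0 0 0 0 0; -1 0 0 0 0 0 0; -1 0 0 0 0 0 0; -1 0 0 -0.03 0 0 0; -1 0 0 -0.07 0 0 0; -1 0 0 -0.11 0 0 0; -1 0 0 -0.15 0 0 0"}}

```text
t: 17.65
tcp_pos: [0.6248, -0.2796, 0.2429]
orientation: [-0.0, 0.709, 0.705, 0.0]
wrist_force: [0.8, 0.1, -0.4]
width: 0.998
finger_force: 0.0
```

```bash
python3 - <<'E'
from fit import *
for n in ["scene","top"]:
    P=get_image(n); w=pts(P)
    print(n,[ (o["position"],o["score"]) for o in spotter.landmark_of(P,"sleeve")],ring(w,(.626,-.279),.083,.098,.04))
    print([ (o["position"],o["score"]) for o in spotter.landmark_of(P,"neck_wheel")],ring(w,(.428,.0015),.028,.04,.04))
E
python3 st.py "[.428,.0015,.2]"
```

```text
scene [([0.4366, 0.2704, 0.0015], 0.58), ([0.6294, -0.2781, 0.0466], 0.56)] (array([ 0.6268, -0.2805,  0.0901,  0.0226]), 442, array([ 0.629 , -0.2766]))
[([0.4313, 0.0023, 0.0016], 0.71)] (array([0.4292, 0.0021, 0.033 , 0.0233]), 345, array([0.4303, 0.0012]))
top [([0.6221, -0.2834, 0.042], 0.7), ([0.4371, 0.2721, -0.0012], 0.68)] (array([ 0.6241, -0.2793,  0.0907,  0.0225]), 318, array([ 0.6211, -0.2764]))
[] (array([0.4269, 0.0029, 0.0342, 0.0221]), 302, array([0.4267, 0.0028]))
17.95 [ 0.6246 -0.2796  0.2401] [[0.005, 1.0, -0.002], [1.0, -0.005, 0.001], [0.001, -0.002, -1.0]] [ 0.62  0.56 -0.36  1.45  0.2   1.18  0.22] [-0.5 -1.1 -0.3] 0.9962806599973034 0.0
[.428,.0015,.2] [ 0.2801 -0.1979  0.0406]
```

The sleeve is seated: top at 90.5 mm, about 1 mm off the axis. Now the small wheel.

Call:
{"fn": "drive_tool", "kwargs": {"targets": "-1 0.281 -0.198 0 0 0 0; -1 0.281 -0.198 0 0 0 0; -1 0.281 -0.198 0 0 0 0; -1 0.281 -0.198 0 0 0 0; -1 0.281 -0.198 0 0 0 0; -1 0.281 -0.198 0 0 0 0; -1 0.281 -0.198 0 0 0 0; -1 0.281 -0.198 0 0 0 0"}}

```text
t: 18.75
tcp_pos: [0.4255, 0.006, 0.2407]
orientation: [-0.0, 0.707, 0.707, -0.001]
wrist_force: [0.7, -0.8, -0.5]
width: 1.0
finger_force: 0.0
```

```bash
python3 st.py "[.428,.0025,.036]"
```

```text
18.75 [0.4255 0.006  0.2407] [[-0.0, 1.0, -0.002], [1.0, 0.0, -0.0], [-0.0, -0.002, -1.0]] [ 0.44  0.09 -0.55  2.07  0.06  0.99 -0.14] [ 0.7 -0.8 -0.5] 0.9995058638229167 0.0
[.428,.0025,.036] [-0.0034  0.0028  0.2047]
```

Call:
{"fn": "drive_tool", "kwargs": {"targets": "-1 -0.0034 0.0028 0.045 0 0 0; -1 -0.0034 0.0028 0.09 0 0 0; -1 -0.0034 0.0028 0.135 0 0 0; -1 -0.0034 0.0028 0.175 0 0 0; -1 -0.0034 0.0028 0.195 0 0 0; -1 -0.0034 0.0028 0.204 0 0 0; -1 -0.0034 0.0028 0.204 0 0 0; -1 -0.0034 0.0028 0.204 0 0 0"}}

```text
t: 19.55
tcp_pos: [0.4316, -0.0011, 0.038]
orientation: [0.0, 0.709, 0.705, 0.0]
wrist_force: [-0.1, -0.1, 1.2]
width: 1.002
finger_force: 0.0
```

```bash
python3 st.py "[.428,.0025,.036]"
```

```text
19.55 [ 0.4316 -0.0011  0.038 ] [[0.005, 1.0, 0.001], [1.0, -0.005, 0.0], [0.0, 0.001, -1.0]] [ 0.29  0.47 -0.42  2.21  0.37  0.53 -0.41] [-0.1 -0.1  1.2] 1.0018757607400548 0.0
[.428,.0025,.036] [ 0.0035 -0.0036  0.002 ]
```

Call:
{"fn": "drive_tool", "kwargs": {"targets": "0 0 0 0 0 0 0; 0 0 0 0 0 0 0; 1 0 0 0 0 0 0; 1 0 0 0 0 0 0; 1 0 0 0 0 0 0; 1 0 0 0 0 0 0; 1 0 0 -0.02 0 0 0; 1 0 0 -0.06 0 0 0", "newtons": 80}}

```text
t: 20.35
tcp_pos: [0.4298, -0.001, 0.0967]
orientation: [-0.002, 0.709, 0.705, -0.001]
wrist_force: [0.0, -0.6, -1.3]
width: 0.474
finger_force: 82.1
```

```bash
python3 st.py "[.625,-.2785,.235]"
```

```text
20.35 [ 0.4298 -0.001   0.0967] [[0.005, 1.0, -0.004], [1.0, -0.005, 0.001], [0.001, -0.004, -1.0]] [ 0.37  0.35 -0.5   2.19  0.27  0.67 -0.32] [ 0.  -0.6 -1.3] 0.47405071974930213 82.08479728549719
[.625,-.2785,.235] [-0.2765  0.1959 -0.1393]
```

Call:
{"fn": "drive_tool", "kwargs": {"targets": "1 0 0 -0.04 0 0 0; 1 0 0 -0.09 0 0 0; 1 0 0 -0.14 0 0 0; 1 -0.03 0.021 -0.142 0 0 0; 1 -0.07 0.05 -0.142 0 0 0; 1 -0.11 0.078 -0.142 0 0 0; 1 -0.15 0.106 -0.142 0 0 0; 1 -0.19 0.135 -0.142 0 0 0"}}

```text
t: 21.15
tcp_pos: [0.5658, -0.1937, 0.2394]
orientation: [0.0, 0.709, 0.705, -0.0]
wrist_force: [0.5, 0.8, -1.4]
width: 0.474
finger_force: 82.1
```

```bash
python3 st.py "[.625,-.2815,.235]"
```

```text
21.15 [ 0.5658 -0.1937  0.2394] [[0.005, 1.0, -0.0], [1.0, -0.005, -0.0], [-0.0, -0.0, -1.0]] [ 0.61  0.41 -0.43  1.68  0.19  1.09  0.12] [ 0.5  0.8 -1.4] 0.47395138579830454 82.09771055728197
[.625,-.2815,.235] [-0.0875  0.0596  0.0044]
```

Call:
{"fn": "drive_tool", "kwargs": {"targets": "1 -0.04 0.027 0.003 0 0 0; 1 -0.07 0.05 0.003 0 0 0; 1 -0.0875 0.0596 0.003 0 0 0; 1 -0.0875 0.0596 0.003 0 0 0; 1 -0.0875 0.0596 0.003 0 0 0; 1 -0.0875 0.0596 0.003 0 0 0"}}

```text
t: 21.75
tcp_pos: [0.6242, -0.2786, 0.2365]
orientation: [-0.0, 0.709, 0.706, 0.0]
wrist_force: [0.6, -0.4, -2.5]
width: 0.476
finger_force: 82.1
```

```bash
python3 - <<'E'
from fit import *
for n in ["scene","top"]:
    P=get_image(n); w=pts(P)
    print(n,[ (o["position"],o["score"]) for o in spotter.landmark_of(P,"neck_wheel")])
    if n=="scene": cv2.imwrite("pics/s8.png",cv2.resize(P["color"][60:300,40:360],(640,480)))
E
python3 st.py "[.625,-.2815,.2]"
```

```text
scene [([0.6258, -0.2793, -0.0049], 0.73), ([0.6263, -0.2758, 0.1983], 0.62)]
top [([0.6218, -0.2706, 0.1989], 0.82)]
21.95 [ 0.6243 -0.2791  0.2367] [[0.004, 1.0, 0.0], [1.0, -0.004, -0.0], [-0.0, 0.0, -1.0]] [ 0.64  0.56 -0.4   1.45  0.23  1.17  0.21] [ 0.2 -0.4 -3.1] 0.4710292234615498 82.11890503764153
[.625,-.2815,.2] [-0.0024  0.0007  0.0367]
```

View pics/s8.png

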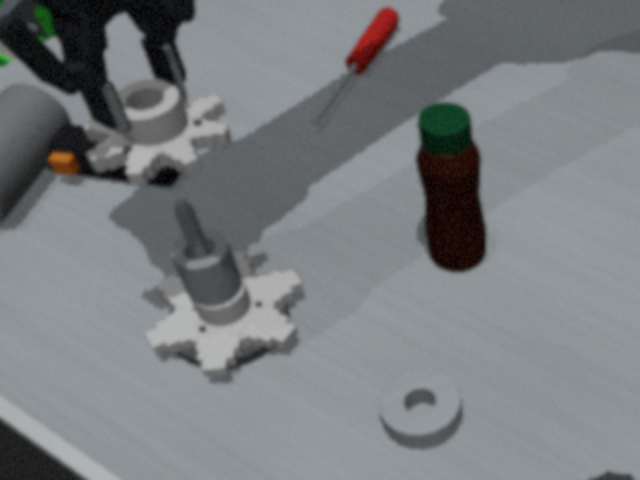

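The sleeve is on the large wheel's hub (205,280), and the small wheel is held level at (155,125) over the post (183,208). Lowering.

Call:
{"fn": "drive_tool", "kwargs": {"targets": "1 -0.0034 0.0005 0.005 0 0 0; 1 -0.0034 0.0005 0.02 0 0 0; 1 -0.0034 0.0005 0.04 0 0 0; 1 -0.0034 0.0005 0.06 0 0 0; 1 -0.0034 0.0005 0.08 0 0 0; 1 -0.0034 0.0005 0.095 0 0 0; 1 -0.0034 0.0005 0.1 0 0 0; 1 -0.0034 0.0005 0.1 0 0 0"}}

```text
t: 22.75
tcp_pos: [0.6246, -0.2828, 0.1355]
orientation: [-0.001, 0.709, 0.705, -0.0]
wrist_force: [-0.0, -0.9, -1.4]
width: 0.474
finger_force: 82.1
```

Call:
{"fn": "drive_tool", "kwargs": {"targets": "1 0 0 0.003 0 0 0; 1 0 0 0.005 0 0 0; 1 0 0 0.006 0 0 0; 1 0 0 0.006 0 0 0"}}

```text
t: 23.15
tcp_pos: [0.6249, -0.283, 0.1305]
orientation: [0.0, 0.709, 0.705, 0.0]
wrist_force: [-0.2, -0.0, -1.4]
width: 0.47
finger_force: 82.1
```

Call:
{"fn": "drive_tool", "kwargs": {"targets": "1 0 0 0.001 0 0 0; 1 0 0 0.002 0 0 0; 1 0 0 0.002 0 0 0"}}

```text
t: 23.45
tcp_pos: [0.6252, -0.2832, 0.1298]
orientation: [0.001, 0.709, 0.705, 0.0]
wrist_force: [-6.3, 1.3, 13.2]
width: 0.468
finger_force: 83.8
```

Call:
{"fn": "drive_tool", "kwargs": {"targets": "0 0 0 0 0 0 0; -1 0 0 0 0 0 0; -1 0 0 0 0 0 0; -1 0 0 0 0 0 0; -1 0 0 -0.03 0 0 0; -1 0 0 -0.07 0 0 0; -1 0 0 -0.1 0 0 0; -1 0 0 -0.12 0 0 0"}}

```text
t: 24.25
tcp_pos: [0.6254, -0.283, 0.2509]
orientation: [0.001, 0.709, 0.705, 0.0]
wrist_force: [0.1, -0.1, -0.7]
width: 0.998
finger_force: 0.0
```

```bash
python3 - <<'E'
from fit import *
for n in ["scene","top"]:
    P=get_image(n); w=pts(P)
    print(n,[ (o["position"],o["score"]) for o in spotter.landmark_of(P,"neck_wheel")],ring(w,(.625,-.279),.118,.131,.028))
    print(ring(w,(.608,.089),.028,.04,.045))
E
python3 st.py "[.608,.0887,.2]"
```

```text
scene [([0.6292, -0.2788, 0.0939], 0.68)] (array([ 0.6251, -0.2802,  0.1242,  0.0233]), 474, array([ 0.6283, -0.2766]))
(array([0.6083, 0.0878, 0.0331, 0.0264]), 876, array([0.6103, 0.0885]))
top [([0.6231, -0.2742, 0.095], 0.95)] (array([ 0.6245, -0.2787,  0.1249,  0.0225]), 371, array([ 0.6229, -0.278 ]))
(array([0.6068, 0.0898, 0.0342, 0.0262]), 485, array([0.606 , 0.0898]))
24.45 [ 0.6249 -0.283   0.2482] [[0.005, 1.0, 0.0], [1.0, -0.005, -0.0], [-0.0, 0.0, -1.0]] [ 0.65  0.56 -0.4   1.43  0.22  1.19  0.22] [-0.5 -0.5 -0.8] 0.9970703368638616 0.0
[.608,.0887,.2] [ 0.3716 -0.0188  0.0482]
```

The small wheel is seated: hub top about 125 mm, centred at (0.625,-0.279). Now the knob.

Call:
{"fn": "drive_tool", "kwargs": {"targets": "-1 0.371 -0.0188 0.04 0 0 0; -1 0.371 -0.0188 0.04 0 0 0; -1 0.371 -0.0188 0.04 0 0 0; -1 0.371 -0.0188 0.04 0 0 0; -1 0.371 -0.0188 0.04 0 0 0; -1 0.371 -0.0188 0.04 0 0 0; -1 0.371 -0.0188 0.04 0 0 0; -1 0.371 -0.0188 0.04 0 0 0"}}

```text
t: 25.25
tcp_pos: [0.6064, 0.0931, 0.207]
orientation: [-0.001, 0.707, 0.707, -0.0]
wrist_force: [0.2, 0.4, 0.6]
width: 0.998
finger_force: 0.0
```

```bash
python3 st.py "[.6076,.0888,.028]"
```

```text
25.25 [0.6064 0.0931 0.207 ] [[0.0, 1.0, -0.002], [1.0, -0.0, 0.001], [0.001, -0.002, -1.0]] [ 0.17  0.48 -0.49  1.67  0.25  1.06 -0.4 ] [0.2 0.4 0.6] 0.9978851599119131 0.0
[.6076,.0888,.028] [-0.0046  0.0016  0.1789]
```

Call:
{"fn": "drive_tool", "kwargs": {"targets": "-1 0.0005 0.0012 0.045 0 0 0; -1 0.0005 0.0012 0.09 0 0 0; -1 0.0005 0.0012 0.135 0 0 0; -1 0.0005 0.0012 0.165 0 0 0; -1 0.0005 0.0012 0.179 0 0 0; -1 0.0005 0.0012 0.179 0 0 0; -1 0.0005 0.0012 0.179 0 0 0"}}

```text
t: 25.95
tcp_pos: [0.6097, 0.0889, 0.0303]
orientation: [0.0, 0.709, 0.705, 0.0]
wrist_force: [0.2, -0.4, -0.4]
width: 1.003
finger_force: 0.0
```

```bash
python3 st.py "[.6076,.0888,.028]"
```

```text
25.95 [0.6097 0.0889 0.0303] [[0.005, 1.0, 0.001], [1.0, -0.005, 0.0], [0.0, 0.001, -1.0]] [ 0.1   0.71 -0.4   1.76  0.39  0.75 -0.5 ] [ 0.2 -0.4 -0.4] 1.0026936643648905 0.0
[.6076,.0888,.028] [-0.0001 -0.0021  0.0023]
```

Call:
{"fn": "drive_tool", "kwargs": {"targets": "0 0 -0.002 0.001 0 0 0; 0 0 -0.002 0.001 0 0 0; 1 0 -0.002 0.001 0 0 0; 1 0 -0.002 0.001 0 0 0; 1 0 -0.002 0.001 0 0 0; 1 0 -0.002 0.001 0 0 0; 1 0 -0.002 -0.02 0 0 0; 1 0 -0.002 -0.06 0 0 0", "newtons": 50}}

```text
t: 26.75
tcp_pos: [0.6057, 0.0883, 0.0882]
orientation: [-0.001, 0.709, 0.705, -0.002]
wrist_force: [0.9, 0.2, -0.9]
width: 0.537
finger_force: 51.9
```

```bash
python3 st.py "[.625,-.279,.205]"
```

```text
26.75 [0.6057 0.0883 0.0882] [[0.005, 1.0, -0.004], [1.0, -0.005, -0.0], [-0.0, -0.004, -1.0]] [ 0.13  0.63 -0.44  1.75  0.34  0.85 -0.47] [ 0.9  0.2 -0.9] 0.5374978509206636 51.85256328899413
[.625,-.279,.205] [-0.3672  0.0206 -0.1167]
```

Call:
{"fn": "drive_tool", "kwargs": {"targets": "1 0 0 -0.05 0 0 0; 1 -0.02 0.001 -0.1 0 0 0; 1 -0.06 0.003 -0.12 0 0 0; 1 -0.105 0.006 -0.12 0 0 0; 1 -0.15 0.009 -0.12 0 0 0; 1 -0.195 0.011 -0.12 0 0 0; 1 -0.24 0.014 -0.12 0 0 0; 1 -0.28 0.016 -0.12 0 0 0"}}

```text
t: 27.55
tcp_pos: [0.6214, -0.194, 0.2098]
orientation: [0.0, 0.709, 0.705, -0.0]
wrist_force: [0.6, 0.0, -0.1]
width: 0.544
finger_force: 52.0
```

```bash
python3 st.py "[.625,-.279,.205]"
```

```text
27.55 [ 0.6214 -0.194   0.2098] [[0.006, 1.0, 0.0], [1.0, -0.006, -0.001], [-0.001, 0.0, -1.0]] [ 0.56  0.53 -0.42  1.57  0.24  1.09  0.07] [ 0.6  0.  -0.1] 0.5438890500369357 51.95162591524422
[.625,-.279,.205] [-0.0849  0.0041  0.0049]
```

Call:
{"fn": "drive_tool", "kwargs": {"targets": "1 -0.035 0.002 0.003 0 0 0; 1 -0.065 0.004 0.003 0 0 0; 1 -0.085 0.004 0.003 0 0 0; 1 -0.085 0.004 0.003 0 0 0; 1 -0.085 0.004 0.003 0 0 0; 1 -0.085 0.004 0.003 0 0 0"}}

```text
t: 28.15
tcp_pos: [0.6257, -0.2749, 0.2066]
orientation: [-0.0, 0.708, 0.706, 0.0]
wrist_force: [-0.1, -0.4, -1.5]
width: 0.539
finger_force: 52.0
```

```bash
python3 - <<'E'
from fit import *
for n in ["scene","top"]:
    P=get_image(n); w=pts(P)
    print(n,[ (o["position"],o["score"]) for o in spotter.landmark_of(P,"knob")])
    if n=="scene": cv2.imwrite("pics/s9.png",cv2.resize(P["color"][60:300,40:360],(640,480)))
E
python3 st.py "[.625,-.279,.155]"
```

```text
scene [([0.6239, -0.2697, 0.1754], 0.79)]
top [([0.6265, -0.2733, 0.1772], 0.87)]
28.35 [ 0.6256 -0.2756  0.2065] [[0.004, 1.0, 0.0], [1.0, -0.004, 0.0], [0.0, 0.0, -1.0]] [ 0.64  0.59 -0.4   1.48  0.24  1.12  0.19] [ 0.1  0.1 -1.4] 0.5402424906014213 51.950470861047506
[.625,-.279,.155] [-0.0034 -0.0006  0.0515]
```

View pics/s9.png

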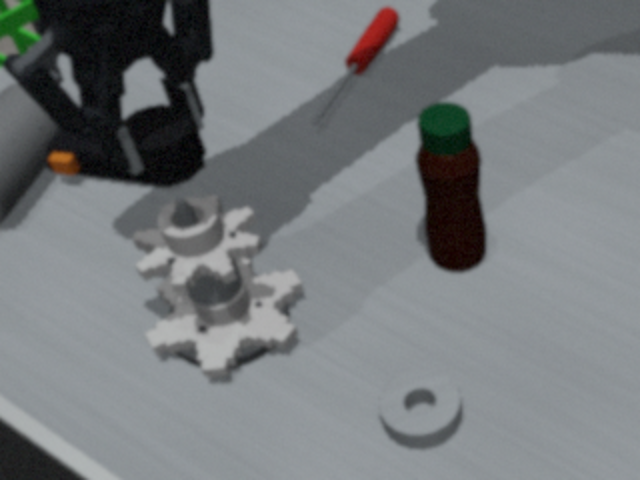

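The stack is upright: post tip at (183,210) inside the small wheel's hub. The knob hangs at (165,145), closed end up. Lowering with a 4 mm correction.

Call:
{"fn": "drive_tool", "kwargs": {"targets": "1 -0.0037 -0.0006 0.003 0 0 0; 1 -0.0037 -0.0006 0.003 0 0 0; 1 -0.0037 -0.0006 0.015 0 0 0; 1 -0.0037 -0.0006 0.028 0 0 0; 1 -0.0037 -0.0006 0.04 0 0 0; 1 -0.0037 -0.0006 0.046 0 0 0; 1 -0.0037 -0.0006 0.047 0 0 0; 1 -0.0037 -0.0006 0.047 0 0 0"}}

```text
t: 29.15
tcp_pos: [0.6248, -0.2801, 0.1592]
orientation: [-0.0, 0.709, 0.705, 0.0]
wrist_force: [0.0, -0.4, -0.8]
width: 0.539
finger_force: 52.0
```

Call:
{"fn": "drive_tool", "kwargs": {"targets": "1 0 0 0.0015 0 0 0; 1 0 0 0.0025 0 0 0; 1 0 0 0.0025 0 0 0"}}

```text
t: 29.45
tcp_pos: [0.6247, -0.2802, 0.1569]
orientation: [0.0, 0.709, 0.705, 0.0]
wrist_force: [1.3, 0.0, -1.2]
width: 0.539
finger_force: 52.0
```

Call:
{"fn": "drive_tool", "kwargs": {"targets": "1 0 0 0.001 0 0 0; 1 0 0 0.002 0 0 0; 1 0 0 0.002 0 0 0"}}

```text
t: 29.75
tcp_pos: [0.6247, -0.2802, 0.1548]
orientation: [0.0, 0.709, 0.705, -0.0]
wrist_force: [-0.7, -0.4, -1.4]
width: 0.544
finger_force: 52.0
```

Call:
{"fn": "drive_tool", "kwargs": {"targets": "1 0 0 0.001 0 0 0; 1 0 0 0.0015 0 0 0; 1 0 0 0.0015 0 0 0"}}

```text
t: 30.05
tcp_pos: [0.625, -0.2804, 0.1547]
orientation: [0.001, 0.709, 0.705, 0.0]
wrist_force: [-4.9, 2.0, 14.3]
width: 0.543
finger_force: 53.6
```

Contact. Releasing and retreating.

Call:
{"fn": "drive_tool", "kwargs": {"targets": "0 0 0 0 0 0 0; -1 0 0 0 0 0 0; -1 0 0 0 0 0 0; -1 0 0 0 0 0 0; -1 0 0 -0.03 0 0 0; -1 0 0 -0.07 0 0 0; -1 0 0 -0.1 0 0 0; -1 0 0 -0.12 0 0 0"}}

```text
t: 30.85
tcp_pos: [0.6252, -0.2803, 0.2759]
orientation: [0.001, 0.709, 0.705, 0.0]
wrist_force: [-0.1, -0.2, -0.8]
width: 1.003
finger_force: 0.0
```

Call:
{"fn": "drive_tool", "kwargs": {"targets": "-1 0 0 0 0 0 0; -1 0 0 0 0 0 0; -1 0 0 0 0 0 0"}}

```text
t: 31.15
tcp_pos: [0.6244, -0.2801, 0.2722]
orientation: [-0.001, 0.709, 0.705, -0.0]
wrist_force: [0.0, -1.1, -0.3]
width: 0.999
finger_force: 0.0
```

```bash
python3 - <<'E'
from fit import *
for n in ["scene","top"]:
    P=get_image(n); w=pts(P)
    for k in ["knob","neck_wheel","sleeve","body_wheel","collar","bottle"]: print(n,k,[ (o["position"],o["score"]) for o in spotter.landmark_of(P,k)])
    print(ring(w,(.625,-.279),.15,.17,.04))
    if n=="scene": cv2.imwrite("pics/s10.png",cv2.resize(P["color"][60:300,40:360],(640,480)))
E
python3 st.py
```

```text
scene knob [([0.6282, -0.2818, 0.127], 0.89)]
scene neck_wheel [([0.6286, -0.2773, 0.0916], 0.91)]
scene sleeve [([0.6276, -0.2815, 0.0427], 0.74), ([0.4375, 0.2678, 0.0042], 0.6)]
scene body_wheel [([0.623, -0.2766, 0.0094], 0.63)]
scene collar [([0.6123, -0.0879, -0.0019], 0.83)]
scene bottle [([0.4487, -0.1709, 0.0018], 0.65)]
(array([ 0.6265, -0.2802,  0.1583,  0.0265]), 769, array([ 0.6281, -0.2768]))
top knob [([0.6263, -0.2803, 0.1253], 0.71)]
top neck_wheel [([0.6244, -0.2765, 0.0915], 0.84)]
top sleeve [([0.4391, 0.2707, 0.0002], 0.75)]
top body_wheel [([0.6255, -0.279, 0.0059], 0.76)]
top collar [([0.6025, -0.083, -0.0029], 0.72), ([0.6261, -0.2773, 0.0098], 0.43)]
top bottle [([0.4463, -0.1688, -0.0051], 0.73)]
(array([ 0.623 , -0.2791,  0.159 ,  0.0266]), 644, array([ 0.6226, -0.2777]))
31.85 [ 0.6247 -0.2802  0.2733] [[0.005, 1.0, -0.0], [1.0, -0.005, 0.0], [0.0, -0.0, -1.0]] [ 0.65  0.54 -0.41  1.41  0.22  1.24  0.22] [-0.2  1.1 -0.5] 0.9996055308452682 0.0
```

View pics/s10.png

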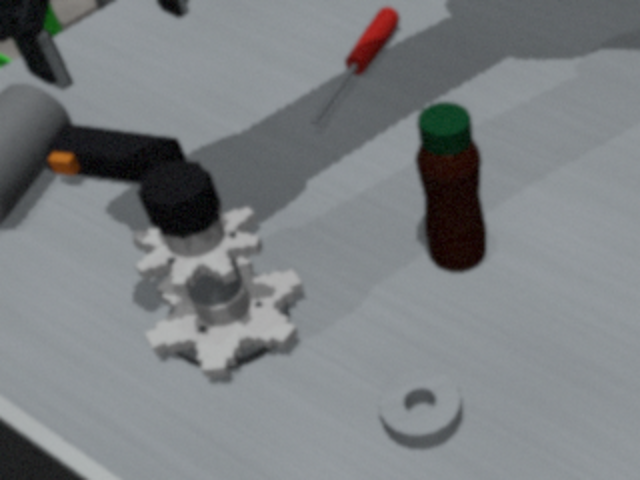

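The stack is complete: knob top at 159 mm (180,195), seated and upright. Bottle and collar are in place and the gripper is clear. Handing in.

```bash
python3 -c "
from bench import arm; print(arm.job_done())"
```

```text
the job is handed in; nothing more can be done
None
```

The job is handed in, with no verdict shown: large wheel, sleeve, small wheel and knob are stacked on the arbor, upright and released, within about 2 mm by camera, and the collar and bottle are where they stood (about 32 s of the 109 s used).

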